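Draw the garment brush slantwise out of the short-opening drawer

ROBOT

A 7-joint arm with a two-finger parallel gripper is mounted at the origin on a cart in front of the work surface, level with it; the furniture and walls round the work are solid. World frame = base frame: x ahead of the robot, y to its left, z up, the work surface at z = 0. Lengths are in m, angles in rad, forces in N, time in s.
With the tool pointing down it reaches from about 0.4 to 0.85 m from the base axis. Payload 4.5 kg.
Tool frame: the origin (TCP) lies midway between the tips of the shut fingers; the grasp point (between the pads) lies 19 mm behind it (manip.grip_depth is the distance from the TCP to the grasp point, in m); x points along the fingers, z is the direction in which the jaws open and shut, and the axes are right-handed (so a half turn about x gives the same grasp; the last joint's range is limited). The gripper opens to 88 mm and grips with 3 to 60 N. Pads are 18 mm wide; open, the fingers measure 123 mm over their backs; the gripper's body (75 mm by 187 mm) begins 45 mm behind the grasp point.
Start: joints at [1.379, 0.689, -0.195, 1.565, 0.157, 0.902, -0.215], TCP at [0.14, -0.609, 0.239] pointing down, gripper open.
Joint ranges: [-3.01, 3.01], [-0.46, 2.08], [-1.47, 1.51], [0.13, 2.56], [-1, 4.14], [0.04, 2.09], [-2.66, 2.66]. Speed limits (rad/s): [2.57, 2.57, 3.14, 3.14, 3.14, 3.14, 3.14].

INTERFACE

Orientations are given as a unit quaternion [w, x, y, z].
In Python, from plant import readout, optics, job, manip gives the robot as it stands. The module is installed in compiled form; this text tells all that it offers.
- The arm moves only by the tool carry_out, never from a script. Its argument "plan" is one flat list of numbers, 7 for each row, row after row: the turn, a rotation vector about the world's x, y, z in degrees, then the shift along the world's x, y, z in mm, then the finger opening in mm, from 0 to 88.1. In form: [rx, ry, rz, x, y, z, jaw, rx, ry, rz, x, y, z, jaw, ...]. A call has exactly 5 rows; each row shifts and turns the pose as measured when the row begins; what a row does not reach is not made up. A row lasts 1/8 s, in which the tool goes at most 62.5 mm and 10.7 degrees, less where a joint would pass 70% of its speed; a pose out of reach is approached as far as the arm can. A call with a gripper value outside its range is refused whole. The fingers move at their own pace and stop on an object; the grip force is fixed at half the most. Time passes only in rows, so rows that do not move let the fingers close, or fill a call up. It gives the time, the measured TCP pose, the force and the opening at its end, in the units of the state.
- readout.get_obs(): the state, without advancing time (a new reading comes with each control period).
- optics.get_image(name): name is "scene" or "side" or "wrist"; returns (picture, depth): 480x640x3 uint8, red, green, blue; 480x640 float32, m along the optical axis (not along the pixel's ray), 0 where there is no reading.
- optics.calibration(name): a dict with "K" (3x3 intrinsics, pixels), "view" (4x4, takes a point from world to camera coordinates); the wrist camera has in their place "tool_from_camera" (4x4, takes a point from camera to tool coordinates, whose origin is the TCP and whose axes are the tool frame's). Camera axes: x right, y down, z forward; pixel columns grow to the right and rows downward; lengths in m; the calibration is good to about 2 mm. A picture is of the moment at which its call begins: read the wrist's pose just before it. calibration takes no time and is no camera call.
- job.sign_off(): hands the job in, once; it reports no verdict.
Trained networks look in the newest picture that a camera, given by its name, has taken for a name from the list of things; names that differ only in an ending like _2 or _b are one class to them, and where a whole thing is asked for, a point or a joint stands for the part that bears it (a point fixed in the world has none). Each returns a list of dicts, best first, with "conf" (0 to 1); they miss things now and then, are a little off and sometimes report something else, mostly with a low value. They report only what shows in the picture. A call takes as long as a camera call.
- optics.look_for(target, camera): "bbox" ([centre column, centre row, width, height] in pixels, round what is visible of it).
- optics.cut_out(target, camera): "region" (480x640 bool, what is visible of it) and "bbox" ([centre column, centre row, width, height] in pixels, round what is visible of it).
The state is a dict: "clock": time; "joint_pos": joint angles; "dq": joint speeds; "joint_efforts": joint torques, N m; "tcp_pos": TCP position; "ee_rot": TCP orientation; "force": force on the tool from outside, world axes, zero at the start; "wrist_torque": the same for the moment, N m; "gripper_width": opening from 0.0 (shut) to 1.0 (fully open).
Only numpy, scipy, OpenCV 4.12 (cv2) and the standard library are available. Lean on these libraries where they do the work, as an engineer would, in place of code of your own. Each camera call takes 0.05 s, during which the arm holds its last target. There are 200 camera calls.

TASK

Fetch the garment brush from the low drawer unit on the counter: pull the drawer out to its stop, then, as the brush is longer than the gap, raise its handle end and draw it out slantwise from under the unit's top without forcing it against the top. Leave the other things in the drawer and on the unit where they are. Finish while still holding the brush in the air, level with its bristles down and their tips a good 10 cm above the unit's top, still and touching nothing but the gripper.

Things in the scene. Friction and masses are not known exactly. Their poses are not given: they have to be found in the camera images.
- drawer_unit: Low light-wood drawer unit standing fixed on the counter, 220 deep x 230 wide x 82 high mm. Origin: centre of its underside, on the counter. Its front (the drawer side) faces its own -x; +y is to the left seen from the front, z up. The shell, without the drawer front, spans x -110 to +110 mm.
- unit_top: The unit's 8 mm top board, fixed; same origin and axes as drawer_unit. It is 74 to 82 mm above the counter and its front edge is at x = -110 mm; the open drawer's contents are covered behind that edge.
- unit_drawer (a joint): How far the only drawer is pulled out, m: 0 closed, 0.115 at its firm stop. It slides along the unit's -x, needs about 2 N and stays where it is left. The inner face of its 14 mm thick white front is at unit x = -110 mm when closed, so fully out the opening before the top board is 115 mm long. The front reaches 71 mm above the counter.
- drawer_handle (a point): Middle of the drawer's steel bar handle: a 10 mm round bar along the unit's y, 88 mm of it straight, 50 mm above the counter, its axis 35 mm in front of the drawer front, so 30 mm is free behind it for a finger; moves with the drawer. Axes as drawer_unit.
- drawer_floor (a point): Middle of the drawer's inner floor, 13 mm above the counter, moves with the drawer; axes as drawer_unit. Inside the drawer is 205 mm long (x) and 202 mm wide; side and rear walls reach 51 mm above the counter. A 4 mm divider along x at y = -29 mm, 47 mm above the counter, parts the brush's compartment (y -27 to +101 mm) from a narrow one.
- brush: Dark wooden garment brush, 176 long x 40 wide x 33 high mm, about 90 g, in the wider compartment, bristles down, handle towards the drawer front. Origin: mid-length, level with the bristle tips; +x points to the head end, z up. Head x +12 to +88 mm, 40 mm wide; handle x -88 to +12 mm, 20 mm wide; wood z 18 to 33 mm; stiff pale bristles under the head (x 17 to 83 mm, z 0 to 18 mm).
- brush_grip (a point): Point in the middle of the brush's handle, 48 mm from the brush's origin towards the handle end and 25.5 mm above the bristle tips; grasp across the 20 mm width. Axes as the brush.
- tape_measure: Round pink tape measure, 56 x 51 x 21 mm, loose in the drawer's narrow compartment. Origin under its centre.
- spool_red: Spool of red thread, 25 mm across, 40 mm high, standing loose in the narrow compartment. Origin under its centre.
- spool_blue: Spool of blue thread, 25 mm across, 40 mm high, standing loose in the narrow compartment. Origin under its centre.
- tag_bundle: Banded bundle of kraft tags, 207 x 69 x 16 mm, lying loose across the rear half of the unit's top, about 30 mm behind its middle. Origin under its centre; x along its length.

How it is judged:
On the way, in this order (a step that is already met when the one before it is completed fails the run):
1. the drawer is pulled out to its stop (within 10 mm), the brush still in it (value of joint unit_drawer above 0.105 m and z of brush in the frame of drawer_floor below 0.03 m), for 0.1 s.
2. the brush is drawn out through the opening and held above the unit (height (world z) of brush above 0.1 m and contact force between the fingers and brush above 1 N), for 0.1 s.
At the end, for the whole second after the job is handed in: The brush is held in the fingers, bristle tips over 140 mm above the counter, within 15 degrees of level, back up, slower than 3 cm/s, not touching the unit; tape measure and spools still on the drawer floor, tag bundle within 3 cm of its place (height (world z) of brush above 0.14 m and angle between brush's own z axis and vertical below 0.26 rad and contact force between the fingers and brush above 1 N and contact force between brush and drawer_unit below 0.1 N and linear speed of brush below 0.03 m/s and z of tape_measure in the frame of drawer_floor below 0.02 m and z of each of spool_red, spool_blue in the frame of drawer_floor below 0.03 m and distance of tag_bundle from where it was at the start of the episode below 0.03 m); the arm keeps its last pose, push and grip.
It fails at once if the brush is forced against the unit's top with more than 10 N (contact force between brush and unit_top above 10 N).
It fails at once if the tag bundle is pushed more than 3 cm (distance of tag_bundle from where it was at the start of the episode above 0.03 m).
It fails at once if tape measure or a spool is lifted or knocked out of the drawer (z of any of tape_measure, spool_red, spool_blue in the frame of drawer_floor above 0.05 m).
It also fails if it takes over 51 s, if anything falls off the work surface, if the arm or the gripper's body presses on something with over 40 N, if the wrist force passes 120 N, or if a joint passes its speed limit or range.

## Working session

There is one attempt and no reset: what is moved stays moved. The work goes in short steps, Python scripts to look and compute and a tool call to move; the robot and the scene stay as the last step left them, time stands still between calls to the robot, and variables do not carry over. Pictures are saved under pics/ and viewed, about 8 in all and at most 12, crops included, and the job is handed in when it is done.

Besides the shell and the picture viewer there is one more tool, called after "Emit:" as name(argument=value, ...), one argument or row to a line, values as JSON. carry_out: Moves the arm, as the interface text tells. Its arguments: {"type":"object","properties":{"plan":{"type":"array"}},"required":["plan"]}

```bash
mkdir -p pics
cat > h.py <<'E'
import numpy as np,cv2
from plant import readout,optics,job,manip
from scipy.spatial.transform import Rotation as R
def cam(name):
    o=readout.get_obs(); im,d=optics.get_image(name); c=optics.calibration(name); K=np.array(c["K"])
    if name=="wrist":
        q=o["ee_rot"]; T=np.eye(4); T[:3,:3]=R.from_quat([q[1],q[2],q[3],q[0]]).as_matrix(); T[:3,3]=o["tcp_pos"]
        T=T@np.array(c["tool_from_camera"])
    else: T=np.linalg.inv(np.array(c["view"]))
    v,u=np.mgrid[:480,:640]
    P=np.stack([(u-K[0,2])/K[0,0]*d,(v-K[1,2])/K[1,1]*d,d],-1)
    W=P@T[:3,:3].T+T[:3,3]; W[d<=0]=np.nan
    return im,W
def save(n,im): cv2.imwrite("pics/"+n+".png",im[...,::-1])
def st():
    o=readout.get_obs(); q=o["ee_rot"]; M=R.from_quat([q[1],q[2],q[3],q[0]]).as_matrix()
    print("t",o["clock"],"tcp",np.round(o["tcp_pos"],4),"x",np.round(M[:,0],3),"z",np.round(M[:,2],3),"F",np.round(o["force"],1),"w",o["gripper_width"])
E
python3 - <<'E'
from h import *
st(); print(manip.grip_depth)
for n in("scene","side"):
    im,W=cam(n); save(n+"0",im); np.save(n+"W.npy",W)
    for t in("drawer_unit","drawer_handle","tag_bundle"):
        for r in optics.cut_out(t,n)[:2]:
            p=W[r["region"]]; p=p[~np.isnan(p[:,0])]
            print(n,t,round(r["conf"],2),r["bbox"],np.round(np.median(p,0),3),np.round(np.percentile(p,2,axis=0),3),np.round(np.percentile(p,98,axis=0),3))
            if t=="drawer_unit":
                q=p[abs(p[:,2]-.082)<.004]; print(len(q), cv2.minAreaRect((q[:,:2]*1000).astype(np.float32)) if len(q)>10 else 0)
            else: print(cv2.minAreaRect((p[:,:2]*1000).astype(np.float32)))
E
```

```text
t 0.0 tcp [ 0.1397 -0.6085  0.2379] x [-0.001  0.002 -1.   ] z [ 0.224 -0.975 -0.002] F [-0.2 -0.3 -0.6] w 0.9971735931244478
0.0187
scene drawer_unit 0.71 [303.9, 252.6, 175.4, 117.8] [ 0.669 -0.04   0.072] [ 0.582 -0.205  0.01 ] [0.844 0.017 0.085]
5012 ((739.7453002929688, -100.95713806152344), (235.70350646972656, 222.0307159423828), 87.7974853515625)
scene drawer_handle 0.87 [344.5, 273.6, 94.7, 78.3] [ 0.617 -0.072  0.052] [ 0.577 -0.202  0.011] [0.685 0.015 0.073]
((638.7141723632812, -97.4793930053711), (228.8946990966797, 128.6181640625), 87.36282348632812)
scene tag_bundle 0.65 [289.6, 220.8, 100.1, 45.3] [ 0.759 -0.087  0.097] [ 0.739 -0.202  0.084] [ 0.799 -0.004  0.099]
((779.4095458984375, -108.84642791748047), (213.71763610839844, 89.3695297241211), 87.6939926147461)
side drawer_unit 0.92 [340.8, 247.8, 181.5, 132.7] [ 0.703 -0.177  0.081] [ 0.588 -0.22   0.006] [0.843 0.007 0.084]
8288 ((738.9864501953125, -101.94367218017578), (237.62924194335938, 222.2890167236328), 87.9054183959961)
side drawer_handle 0.93 [273.4, 254.4, 38.1, 112.2] [ 0.615 -0.13   0.057] [ 0.574 -0.21   0.008] [0.633 0.004 0.073]
((601.7822265625, -91.77804565429688), (240.34202575683594, 61.40982437133789), 88.23877716064453)
side tag_bundle 0.72 [368.1, 225.6, 57.7, 76.3] [ 0.763 -0.123  0.096] [ 0.736 -0.207  0.083] [ 0.794 -0.011  0.098]
((771.0123901367188, -33.3563232421875), (352.4353942871094, 68.57182312011719), 86.21076965332031)
```

View images.

```bash
python3 -c "
import cv2,numpy as np
a=cv2.imread('pics/scene0.png')[130:370,170:490];b=cv2.imread('pics/side0.png')[130:370,170:490]
cv2.imwrite('pics/both.png',cv2.resize(np.vstack([a,b]),None,fx=1.25,fy=1.25))"
```

```text
(no output)
```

View pics/both.png

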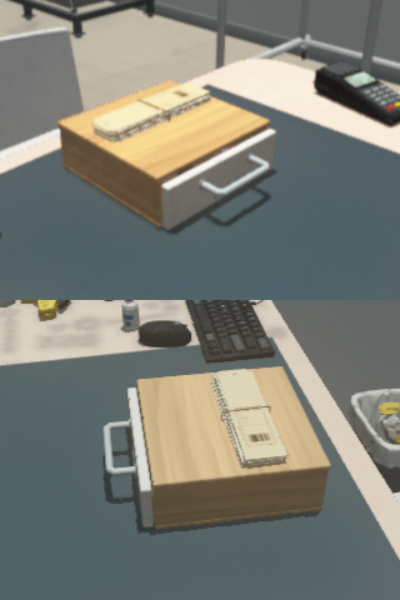

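Emit:
carry_out(
  plan=[0,0,7.5,42,50,0,40,0,0,7.5,42,50,0,40,0,0,7.5,42,50,0,40,0,0,7.5,42,50,0,40,0,0,7.5,42,50,0,40],
)

```text
clock: 1.02
tcp_pos: [0.3403, -0.3695, 0.239]
ee_rot: [0.668, 0.235, 0.665, -0.238]
force: [1.5, -0.4, 0.1]
gripper_width: 0.465
```

Emit:
carry_out(
  plan=[0,0,7.5,42,50,0,40,0,0,7.5,42,50,0,40,0,0,7.5,42,50,0,40,0,0,7.5,42,50,0,40,0,0,7.5,42,50,0,40],
)

```text
clock: 1.65
tcp_pos: [0.5415, -0.1304, 0.2403]
ee_rot: [0.711, 0.001, 0.703, -0.004]
force: [0.9, -0.7, 1.0]
gripper_width: 0.456
```

Run:
```python
from h import *
st()
im,W=cam("wrist"); save("w1",im)
for r in optics.cut_out("drawer_handle","wrist")[:1]+optics.cut_out("drawer_unit","wrist")[:1]:
    p=W[r["region"]]; p=p[~np.isnan(p[:,0])]
    print(r["conf"],r["bbox"]); 
    q=p[abs(p[:,2]-.052)<.006]; print(len(q), np.percentile(q,[2,50,98],axis=0) if len(q) else 0)
# handle points by height & location
m=(abs(W[...,2]-.052)<.006)&(W[...,0]<.605)&(W[...,0]>.55)&(abs(W[...,1]+.095)<.08)
q=W[m]; print(len(q)); print(np.round(np.percentile(q,[2,50,98],axis=0),4)); 
b=q[q[:,0]<.588]; print(np.polyfit(b[:,1],b[:,0],1), b.mean(0))
```

```text
t 1.65 tcp [ 0.5415 -0.1304  0.2403] x [ 0.01  -0.005 -1.   ] z [ 1.    -0.007  0.01 ] F [ 0.9 -0.7  1. ] w 0.4555424971577402
0.69 [495.9, 162.0, 286.4, 309.0]
3275 [[ 0.57498917 -0.19859021  0.04687342]
 [ 0.59185022 -0.08501123  0.0537773 ]
 [ 0.63525857  0.00633699  0.05733191]]
2067
[[ 0.5743 -0.148   0.0503]
 [ 0.5815 -0.0899  0.0539]
 [ 0.6035 -0.0422  0.0561]]
[0.02451461 0.58224256] [ 0.57994699 -0.09364063  0.05367569]
```

Emit:
carry_out(
  plan=[0,-0.6,-1.8,29.5,35.5,0,40,0,0,0,0,0,-40,40,0,0,0,0,0,-40,40,0,0,0,0,0,-30,40,0,0,0,0,0,0,40],
)

```text
clock: 2.42
tcp_pos: [0.5701, -0.1, 0.1278]
ee_rot: [0.715, 0.014, 0.699, -0.021]
force: [-0.7, -0.2, 0.5]
gripper_width: 0.454
```

Emit:
carry_out(
  plan=[0,1.2,0.6,1,5,-35,40,0,0,0,0,0,-30,40,0,0,0,0,0,-20,40,0,0,0,0,0,-10,40,0,0,0,0,0,0,40],
)

```text
clock: 3.05
tcp_pos: [0.5748, -0.101, 0.0373]
ee_rot: [0.711, 0.012, 0.703, -0.022]
force: [-0.3, 0.2, 0.3]
gripper_width: 0.46
```

Emit:
carry_out(
  plan=[0,0,0,0,0,0,0,0,0,0,0,0,0,0,0,0,0,0,0,0,0,0,0,0,0,0,0,0,0,0,0,0,0,0,0],
)

```text
clock: 3.68
tcp_pos: [0.5775, -0.1016, 0.0402]
ee_rot: [0.713, 0.013, 0.701, -0.022]
force: [0.6, 0.3, -0.5]
gripper_width: 0.102
```

Emit:
carry_out(
  plan=[0,0,0,-20,0.8,0,0,0,0,0,-25,1,0,0,0,0,0,-25,1,0,0,0,0,0,-20,0.8,0,0,0,0,0,-10,0.4,0,0],
)

```text
clock: 4.3
tcp_pos: [0.481, -0.0981, 0.0402]
ee_rot: [0.717, 0.013, 0.697, -0.022]
force: [3.0, -1.0, -6.0]
gripper_width: 0.095
```

Emit:
carry_out(
  plan=[0,0,0,-9,0.3,0,0,0,0,0,-6,0.2,0,0,0,0,0,-4,0.1,0,0,0,0,0,-4,0.1,0,0,0,0,0,0,0,0,0],
)

```text
clock: 4.92
tcp_pos: [0.4666, -0.0976, 0.0402]
ee_rot: [0.722, 0.014, 0.691, -0.022]
force: [-2.9, 0.7, 0.4]
gripper_width: 0.101
```

Emit:
carry_out(
  plan=[0,0,0,-5,0.2,0,0,0,0,0,-5,0.2,0,0,0,0,0,0,0,0,0,0,0,0,0,0,0,40,0,0,0,0,0,0,40],
)

```text
clock: 5.55
tcp_pos: [0.4652, -0.0974, 0.0404]
ee_rot: [0.725, 0.014, 0.688, -0.022]
force: [0.5, -0.6, -0.4]
gripper_width: 0.302
```

Emit:
carry_out(
  plan=[0,0,0,0,0,0,40,0,0,0,0,0,30,40,0,0,0,0,0,50,40,0,3,0,20,0,60,40,0,0,0,25,0,60,40],
)

```text
clock: 6.18
tcp_pos: [0.501, -0.0985, 0.2368]
ee_rot: [0.701, 0.011, 0.713, -0.022]
force: [1.5, -0.6, -1.1]
gripper_width: 0.454
```

Run:
```python
from h import *
st(); out=[]
for n in("wrist","scene","side"):
    im,W=cam(n); out.append(im)
    for t in("brush","drawer_handle"):
        for r in optics.cut_out(t,n)[:1]:
            p=W[r["region"]]; p=p[~np.isnan(p[:,0])]
            print(n,t,round(r["conf"],2),r["bbox"],np.round(np.percentile(p,[2,50,98],axis=0),3).tolist())
            if t=="brush":
                q=p[(abs(p[:,2]-.046)<.006)]; print(len(q),cv2.minAreaRect((q[:,:2]*1000).astype(np.float32)) if len(q)>5 else 0)
save("w2",np.vstack([out[0][:, :],np.hstack([out[1],out[2]])[130:370,170:810]])[::1]); 
a=cv2.imread("pics/w2.png"); cv2.imwrite("pics/w2.png",cv2.resize(a,None,fx=.8,fy=.8))
```

```text
t 6.175 tcp [ 0.501  -0.0985  0.2368] x [-0.017 -0.015 -1.   ] z [ 0.999 -0.048 -0.017] F [ 1.5 -0.6 -1.1] w 0.45435030802962834
wrist brush 0.89 [425.0, 164.9, 140.4, 46.1] [[0.534, -0.082, 0.013], [0.597, -0.066, 0.046], [0.643, -0.053, 0.047]]
3510 ((587.7432250976562, -65.31588745117188), (35.926937103271484, 114.62776947021484), 87.09430694580078)
wrist drawer_handle 0.95 [388.8, 193.0, 224.6, 272.7] [[0.467, -0.197, 0.011], [0.569, -0.078, 0.013], [0.652, 0.008, 0.071]]
scene brush 0.82 [342.6, 281.8, 77.9, 36.0] [[0.541, -0.081, 0.015], [0.627, -0.059, 0.045], [0.684, -0.049, 0.049]]
770 ((603.80029296875, -61.913330078125), (40.079715728759766, 132.2792205810547), 83.96538543701172)
side brush 0.56 [256.6, 241.4, 58.9, 17.7] [[0.532, -0.082, 0.014], [0.584, -0.075, 0.045], [0.629, -0.054, 0.048]]
553 ((580.240966796875, -70.6574935913086), (102.09646606445312, 29.069124221801758), 2.2082295417785645)
side drawer_handle 0.83 [238.6, 261.1, 106.2, 112.6] [[0.466, -0.205, 0.01], [0.547, -0.124, 0.032], [0.625, 0.009, 0.072]]
```

View pics/w2.png

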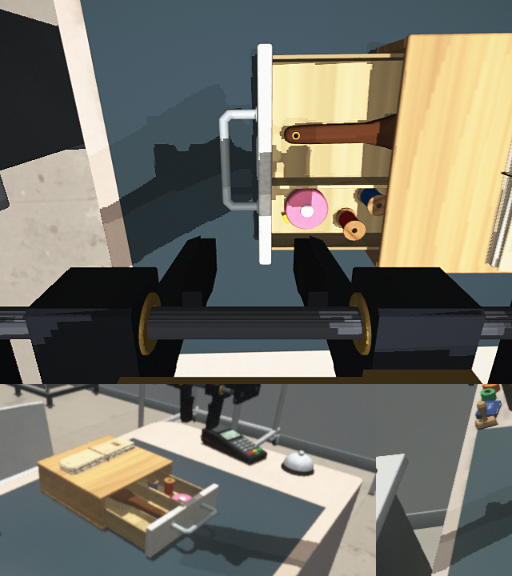

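Run:
```python
from h import *
im,W=cam("wrist")
r=optics.cut_out("brush","wrist")[0]; p=W[r["region"]]; p=p[~np.isnan(p[:,0])]; p=p[p[:,2]>.04]
print(p[:,0].min(),np.percentile(p[:,0],1),np.median(p[:,2]))
X=np.arange(.532,.64,.008);C=[]
for x in X:
    q=p[abs(p[:,0]-x)<.004]
    if len(q)>10: lo,hi=np.percentile(q[:,1],[2,98]); C.append((x,(lo+hi)/2,hi-lo))
C=np.array(C);print(np.round(C,4)); h=C[C[:,0]<.60]; f=np.polyfit(h[:,0],h[:,1],1); print("yaw",np.degrees(np.arctan(f[0])),"y@.570",np.polyval(f,.570))
m=(abs(W[...,2]-.082)<.003);q=W[m];print("top front edge x",np.percentile(q[:,0],1), "y range",np.percentile(q[:,1],[1,99]))
m=(abs(W[...,2]-.071)<.003)&(W[...,0]<.53);q=W[m];print("front x",np.percentile(q[:,0],[2,98]))
```

```text
0.5304748470742283 0.5327994537735644 0.04561542272243854
[[ 0.532  -0.0657  0.0134]
 [ 0.54   -0.066   0.0163]
 [ 0.548  -0.0662  0.0176]
 [ 0.556  -0.0664  0.0188]
 [ 0.564  -0.0666  0.0188]
 [ 0.572  -0.0669  0.0189]
 [ 0.58   -0.0671  0.0196]
 [ 0.588  -0.0673  0.0196]
 [ 0.596  -0.067   0.0186]
 [ 0.604  -0.0674  0.0188]
 [ 0.612  -0.0676  0.0192]
 [ 0.62   -0.0678  0.0217]
 [ 0.628  -0.0677  0.0259]
 [ 0.636  -0.068   0.0293]]
yaw -1.3974818102028208 y@.570 -0.06672337191046841
top front edge x 0.6300972770995554 y range [-0.21005509  0.01601739]
front x [0.49994582 0.51722643]
```

Emit:
carry_out(
  plan=[0,0,10.2,10,5,0,44,0,0,10.2,10,5,0,44,0,0,10.2,10,5,0,44,0,0,10.2,10,5,0,44,0,0,10.2,10,5,0,44],
)

```text
clock: 7.35
tcp_pos: [0.5495, -0.0732, 0.2312]
ee_rot: [0.636, -0.308, 0.646, 0.29]
force: [0.7, 0.2, 0.5]
gripper_width: 0.496
```

Emit:
carry_out(
  plan=[0,0,10.2,10,5,0,44,0,0,10.2,10,2,0,44,0,0,10.2,0,0,-30,44,0,0,10.2,0,0,-30,44,0,0,0,0,0,0,44],
)

```text
clock: 7.98
tcp_pos: [0.5694, -0.0652, 0.167]
ee_rot: [-0.488, 0.518, -0.492, -0.501]
force: [0.6, 0.2, -0.0]
gripper_width: 0.496
```

```bash
python3 -c "
from h import *
st();print(np.round(readout.get_obs()['joint_pos'],2))"
```

```text
t 7.975 tcp [ 0.5694 -0.0652  0.167 ] x [ 0.014 -0.022 -1.   ] z [-0.038  0.999 -0.022] F [ 0.6  0.2 -0. ] w 0.4963008963397151
[ 0.59  0.93 -1.07  1.79  0.98  1.05  0.74]
```

Emit:
carry_out(
  plan=[1.2,0.8,-3.6,0.5,-1.5,-30,44,0,0,0,0,0,-30,44,0,0,0,0,0,-25,44,0,0,0,0,0,-15,44,0,0,0,0,0,0,44],
)

```text
clock: 8.6
tcp_pos: [0.5734, -0.0656, 0.0694]
ee_rot: [0.512, -0.491, 0.509, 0.488]
force: [-0.4, 0.4, 0.5]
gripper_width: 0.5
```

Run:
```python
from h import *
st()
im,W=cam("wrist");save("w3",im)
r=optics.cut_out("brush","wrist")[0]; p=W[r["region"]]; p=p[~np.isnan(p[:,0])]; p=p[p[:,2]>.04]
for x in np.arange(.535,.64,.01):
    q=p[abs(p[:,0]-x)<.004]
    if len(q)>10: lo,hi=np.percentile(q[:,1],[2,98]); print(round(x,3),(lo+hi)/2,hi-lo,np.median(q[:,2]))
```

```text
t 8.6 tcp [ 0.5734 -0.0656  0.0694] x [ 0.006 -0.    -1.   ] z [ 0.043  0.999 -0.   ] F [-0.4  0.4  0.5] w 0.49972983214101707
0.535 -0.06672592702905819 0.01596226400984719 0.04525282316640436
0.545 -0.06677803471450341 0.017591439093015263 0.04576332372037653
0.555 -0.06690645410185891 0.018704698307895916 0.045646374597142575
0.565 -0.06727458114969137 0.01893592895461635 0.04570344821965128
0.575 -0.06711029304725591 0.018937730109208635 0.04569176308510431
0.585 -0.06750000945594341 0.01906722872625994 0.045773750683050146
0.595 -0.0677359280779958 0.018874011007846775 0.045837975512041856
0.605 -0.0680446447058855 0.01883393415695607 0.04576972469573001
0.615 -0.06821283892507189 0.019934595309074578 0.045757931795612425
0.625 -0.06810401700952193 0.024242827984811574 0.04543249355326956
```

View pics/w3.png

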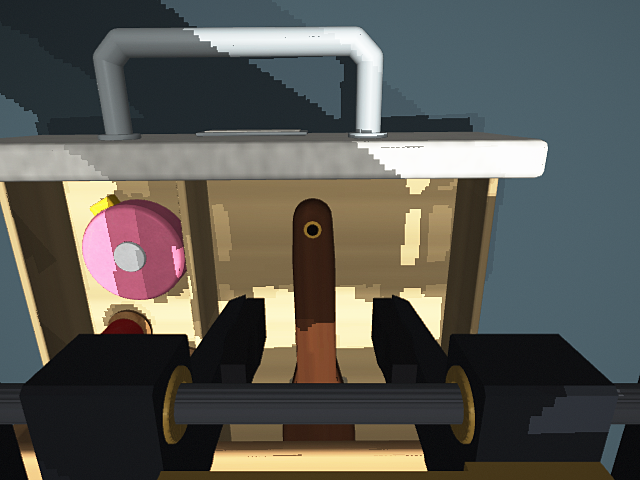

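Emit:
carry_out(
  plan=[0,0,-0.7,-3,-1.5,-18,44,0,0,0,-1,0,-14,44,0,0,0,0,0,-9,44,0,0,0,0,0,-5,44,0,0,0,0,0,0,44],
)

```text
clock: 9.32
tcp_pos: [0.5732, -0.0661, 0.0268]
ee_rot: [0.518, -0.489, 0.51, 0.482]
force: [-0.2, -0.3, 0.2]
gripper_width: 0.498
```

Emit:
carry_out(
  plan=[0,0,0,-4,-0.8,-5,44,0,0,0,0,0,0,0,0,0,0,0,0,0,0,0,0,0,0,0,0,0,0,0,0,0,0,0,0],
)

```text
clock: 9.95
tcp_pos: [0.5694, -0.0669, 0.0222]
ee_rot: [0.518, -0.489, 0.51, 0.482]
force: [-0.4, -0.2, -0.6]
gripper_width: 0.218
```

Emit:
carry_out(
  plan=[0,0,0,0,0,0,0,0,0,0,0,0,0,0,0,0,0,0,0,0,0,0,0,0,0,0,0,0,0,0,0,0,0,0,0],
)

```text
clock: 10.58
tcp_pos: [0.5694, -0.0669, 0.0222]
ee_rot: [0.518, -0.489, 0.51, 0.482]
force: [-0.4, 0.1, -0.1]
gripper_width: 0.222
```

```bash
python3 -c "
from h import *
st()"
```

```text
t 10.575 tcp [ 0.5694 -0.0669  0.0222] x [ 0.016  0.001 -1.   ] z [0.057 0.998 0.002] F [-0.4  0.1 -0.1] w 0.22202202049672992
```

```bash
cat >> h.py <<'E'
def clr():
    o=readout.get_obs(); q=o["ee_rot"]; M=R.from_quat([q[1],q[2],q[3],q[0]]).as_matrix(); t=np.array(o["tcp_pos"])*1000
    th=np.arctan2(-M[0,0],-M[2,0])+np.radians(.9); ex=np.array([np.cos(th),-np.sin(th)]);ez=np.array([np.sin(th),np.cos(th)])
    O=np.array([t[0],t[2]])+49*ex-9.2*ez; pt=lambda a,b:O+a*ex+b*ez
    print("theta",np.degrees(th),"edge clr",(np.array([629.5,74])-O)@ez-33,"bristle low z",pt(83,0)[1],"headtop",pt(88,33),"handle bottom",pt(-88,18))
E
python3 -c "
from h import *
clr()"
```

```text
theta -0.010089533331423907 edge clr 27.985163619724524 bristle low z 13.027491706262456 headtop [706.36579204  46.02837167] handle bottom [530.3684362   30.99737908]
```

Emit:
carry_out(
  plan=[0,3.5,0,-2,0,9,0,0,3.5,0,-2,0,9,0,0,3,0,-1,0,7,0,0,2,0,0,0,5,0,0,0,0,0,0,0,0],
)

```text
clock: 11.2
tcp_pos: [0.5635, -0.067, 0.0526]
ee_rot: [0.46, -0.434, 0.562, 0.533]
force: [0.6, 0.5, -0.9]
gripper_width: 0.219
```

```bash
python3 -c "
from h import *
st();clr()"
```

```text
t 11.2 tcp [ 0.5635 -0.067   0.0526] x [-0.2    0.001 -0.98 ] z [ 0.055  0.998 -0.01 ] F [ 0.6  0.5 -0.9] w 0.21926222128221168
theta 12.430623720866818 edge clr 11.307578830679525 bristle low z 15.20593698755411 headtop [702.38175394  46.3560435 ] handle bottom [527.27879782  69.59297009]
```

Emit:
carry_out(
  plan=[0,2,0,0,0,5,0,0,2,0,0,0,5,0,0,0,0,0,0,0,0,0,0,0,-10,0.3,3,0,0,0,0,0,0,0,0],
)

```text
clock: 11.82
tcp_pos: [0.5502, -0.0674, 0.0645]
ee_rot: [0.438, -0.416, 0.579, 0.548]
force: [0.6, 1.5, -0.7]
gripper_width: 0.221
```

Run:
```python
from h import *
st();clr()
o=[cam(n)[0][130:370,170:490] for n in("scene","side")]; save("s4",cv2.resize(np.vstack(o),None,fx=1.25,fy=1.25))
```

```text
t 11.825 tcp [ 0.5502 -0.0674  0.0645] x [-0.27  -0.001 -0.963] z [ 0.052  0.999 -0.015] F [ 0.6  1.5 -0.7] w 0.22102986639554068
theta 16.566664550630176 edge clr 7.965159371251161 bristle low z 18.004181338162898 headtop [688.26445754  48.20865234] handle bottom [515.29349742  84.01433564]
```

View pics/s4.png

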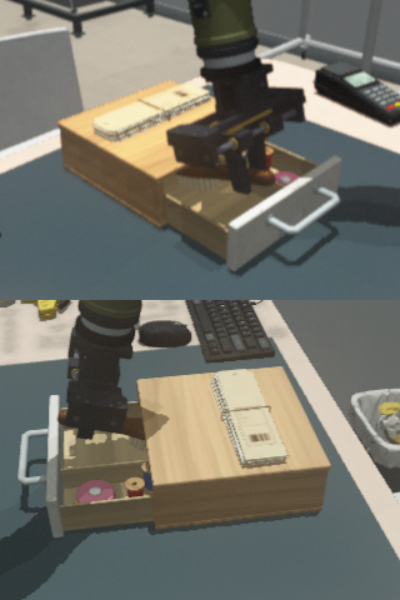

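Emit:
carry_out(
  plan=[0,2.2,0,-8,0.2,5,0,0,2.2,0,-8,0.2,6,0,0,1.5,0,-8,0.2,6,0,0,1.5,0,-5,0.2,4,0,0,0,0,0,0,0,0],
)

```text
clock: 12.55
tcp_pos: [0.5211, -0.067, 0.086]
ee_rot: [0.4, -0.379, 0.607, 0.574]
force: [-0.6, -0.2, -1.5]
gripper_width: 0.22
```

```bash
python3 -c "
from h import *
st();clr()"
```

```text
t 12.55 tcp [ 0.5211 -0.067   0.086 ] x [-0.394 -0.001 -0.919] z [ 0.05   0.998 -0.023] F [-0.6 -0.2 -1.5] w 0.22021496189757042
theta 24.108254887563525 edge clr 9.554247743259644 bristle low z 23.659454472487113 headtop [655.85567209  51.73873075] handle bottom [489.08028309 109.93640788]
```

Emit:
carry_out(
  plan=[0,1,0,-12,0.3,9,0,0,1,0,-12,0.3,9,0,0,0,0,-12,0.3,9,0,0,0,0,-10,0.3,12,0,0,0,0,0,0,0,0],
)

```text
clock: 13.18
tcp_pos: [0.4714, -0.0658, 0.1283]
ee_rot: [0.388, -0.368, 0.614, 0.581]
force: [-0.5, 0.1, -1.0]
gripper_width: 0.226
```

```bash
python3 -c "
from h import *
st();clr()"
```

```text
t 13.175 tcp [ 0.4714 -0.0658  0.1283] x [-0.428 -0.002 -0.904] z [ 0.049  0.999 -0.025] F [-0.5  0.1 -1. ] w 0.22611009568909018
theta 26.27153374375309 edge clr -2.4683361568378395 bristle low z 61.57919550994604 headtop [604.77472568  88.95737971] handle bottom [440.31500433 153.40891229]
```

Emit:
carry_out(
  plan=[0,0,0,0,0,20,0,0,0,0,0,0,25,0,0,-4,0,0,0,25,0,0,-5,0,0,0,20,0,0,-5,0,0,0,10,0],
)

```text
clock: 13.8
tcp_pos: [0.474, -0.0642, 0.2361]
ee_rot: [0.463, -0.438, 0.56, 0.529]
force: [0.7, -1.3, -0.8]
gripper_width: 0.218
```

Emit:
carry_out(
  plan=[0,-5,0,0,0,5,0,0,-4,0,0,0,5,0,0,-2,0,0,0,0,0,0,0,0,0,0,0,0,0,0,0,0,0,0,0],
)

```text
clock: 14.42
tcp_pos: [0.4749, -0.063, 0.2549]
ee_rot: [0.517, -0.492, 0.51, 0.48]
force: [0.3, -1.0, -2.2]
gripper_width: 0.222
```

Run:
```python
from h import *
st();clr()
o=[]
for n in("scene","side"):
    im,W=cam(n); o.append(im[70:370,150:490])
    r=optics.cut_out("brush",n)[:1]
    for r in r:
        p=W[r["region"]]; p=p[~np.isnan(p[:,0])]; print(n,r["conf"],np.round(np.percentile(p,[2,50,98],axis=0),3).tolist())
    for r in optics.cut_out("tag_bundle",n)[:1]:
        p=W[r["region"]]; p=p[~np.isnan(p[:,0])]; print("tags",np.round(np.median(p,0),3))
save("s5",np.vstack(o))
```

```text
t 14.425 tcp [ 0.4749 -0.063   0.2549] x [ 0.018 -0.005 -1.   ] z [ 0.055  0.998 -0.004] F [ 0.3 -1.  -2.2] w 0.2215083522806209
theta -0.15487067690758752 edge clr -205.09407978574038 bristle low z 246.033672722518 headtop [611.83012318 279.04706717] handle bottom [435.87131113 263.57139398]
scene 0.79 [[0.439, -2.209, -0.562], [0.548, -0.054, 0.273], [1.6, -0.046, 0.28]]
tags [ 0.759 -0.09   0.097]
side 0.6 [[0.44, -0.087, 0.009], [0.552, -0.075, 0.273], [0.606, 0.508, 0.279]]
tags [ 0.764 -0.127  0.096]
```

View pics/s5.png

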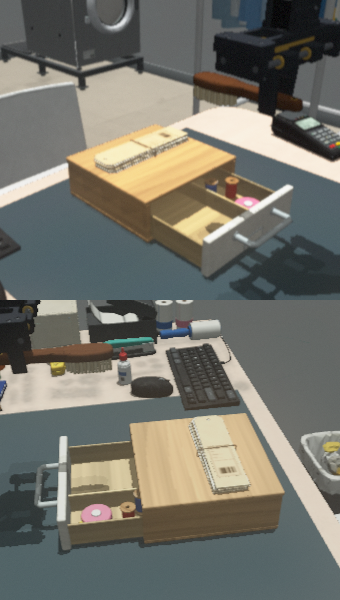

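Emit:
carry_out(
  plan=[0,0,0,0,0,0,0,0,0,0,0,0,0,0,0,0,0,0,0,0,0,0,0,0,0,0,0,0,0,0,0,0,0,0,0],
)

```text
clock: 15.35
tcp_pos: [0.4745, -0.063, 0.2536]
ee_rot: [0.517, -0.491, 0.51, 0.481]
force: [-0.5, 0.7, -0.7]
gripper_width: 0.221
```

```bash
python3 -c "
from h import *
st();clr();print(np.abs(readout.get_obs()['dq']).max());print(job.sign_off())"
```

```text
t 15.35 tcp [ 0.4745 -0.063   0.2536] x [ 0.016 -0.004 -1.   ] z [ 0.054  0.999 -0.003] F [-0.5  0.7 -0.7] w 0.22062214977127667
theta -0.04181175902542161 edge clr -203.46960231395215 bristle low z 244.45288180061777 headtop [611.50115079 277.45652178] handle bottom [435.51214395 262.32808928]
0.0015091711161312456
the job is handed in; nothing more can be done
None
```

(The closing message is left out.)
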